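# Put the swapped reagents back in their own saucers

### The job

The reagents at this station have been swapped round and every one stands in the wrong saucer (the bottles at the back by the wall, without saucers, are not meant). Put each back upright in the middle of the saucer of its own colour (red-capped bottle in red, blue-capped bottle in blue, small brown bottle in brown, white film roll in white); the empty black saucer is a free spot to use on the way and must be empty again at the end. Tip nothing over and leave the timer where it lies.

Things in the scene. Friction and masses are not known exactly. Their poses are not given: they have to be found in the camera images.
- red_bottle: white screw-cap bottle with a RED cap, 68 mm diameter, 155 mm tall; body up to 132 mm above the origin, cap from 132 to 155 mm, 39 mm diameter. About 0.26 kg, centre of mass about half way up. Origin: centre of its underside; z along its axis, up. Round, so it can be gripped from any side. Belongs in the red saucer. (A like bottle stands at the back by the wall, on no saucer: not part of the job.)
- blue_bottle: white screw-cap bottle with a BLUE cap, 64 mm diameter, 135 mm tall; body up to 115 mm above the origin, cap from 115 to 135 mm, 37 mm diameter. About 0.22 kg. Origin: centre of its underside; z along its axis, up. Round, so it can be gripped from any side. Belongs in the blue saucer. (A like bottle stands at the back by the wall, on no saucer: not part of the job.)
- brown_bottle: small BROWN (amber) bottle with a white screw cap, 40 mm diameter, 75 mm tall; straight body up to about 50 mm above the origin, then the shoulder; cap from 63 to 75 mm, 23 mm diameter. About 0.08 kg. Origin: centre of its underside; z along its axis, up. Round, so it can be gripped from any side. Belongs in the brown saucer.
- film_roll: WHITE roll of sealing film standing on end, 55 mm diameter, 51 mm tall, brown card core in the middle of its top. About 0.11 kg. Origin: centre of its underside; z along its axis, up. Round, so it can be gripped from any side. Belongs in the white saucer.
- red_saucer: RED plastic saucer fixed to the bench, round, outer diameter 100 mm: a 3 mm thick floor inside a rim 4 mm thick and 8 mm high (inner diameter 92 mm). Origin: centre of its underside, on the bench; z up. At the start it holds the brown bottle or the film roll.
- blue_saucer: BLUE plastic saucer fixed to the bench, round, outer diameter 100 mm: a 3 mm thick floor inside a rim 4 mm thick and 8 mm high (inner diameter 92 mm). Origin: centre of its underside, on the bench; z up. At the start it holds the brown bottle or the film roll (whichever the red saucer does not).
- brown_saucer: dark BROWN plastic saucer fixed to the bench, round, outer diameter 100 mm: a 3 mm thick floor inside a rim 4 mm thick and 8 mm high (inner diameter 92 mm). Origin: centre of its underside, on the bench; z up. At the start it holds the red-capped or the blue-capped bottle.
- white_saucer: WHITE plastic saucer fixed to the bench, round, outer diameter 100 mm: a 3 mm thick floor inside a rim 4 mm thick and 8 mm high (inner diameter 92 mm). Origin: centre of its underside, on the bench; z up. At the start it holds the red-capped or the blue-capped bottle (whichever the brown saucer does not).
- black_saucer: BLACK plastic saucer fixed to the bench, round, outer diameter 100 mm: a 3 mm thick floor inside a rim 4 mm thick and 8 mm high (inner diameter 92 mm). Origin: centre of its underside, on the bench; z up. The spare place: empty at the start, and empty again at the end.
- timer: off-white lab timer with three coloured buttons lying loose on the bench, 66x66x18 mm. Not part of the job: leave it where it lies. Origin: centre of its underside.
Not all that is in view belongs to the job. What is shaped like the film_roll but purple is not meant.

How it is judged:
By the outcome, as a careful person would: the job done as asked, in the order asked, and still so for the second after the job is handed in, with the robot touching nothing.
It also fails if it takes over 128 s, if anything falls off the work surface, if the arm or the gripper's body presses on something with over 40 N, if the wrist force passes 120 N, or if a joint passes its speed limit or range.

### The arm

A 6-joint arm with a two-finger parallel gripper is mounted at the origin on a cart in front of the work surface, level with it; the furniture and walls round the work are solid. World frame = base frame: x ahead of the robot, y to its left, z up, the work surface at z = 0. Lengths are in m, angles in rad, forces in N, time in s.
With the tool pointing down it reaches from about 0.375 to 0.9 m from the base axis. Payload 3.1 kg.
Tool frame: the origin (TCP) lies at the very end of the fingers, on their centre line; the grasp point (between the pads) lies 19 mm behind it (bot.grip_depth is the distance from the TCP to the grasp point, in m); z points along the fingers, y is the line along which they close (so a half turn about z gives the same grasp; the last joint's range is limited). The gripper opens to 87 mm and grips with 3 to 60 N. Pads are 19 mm wide; open, the fingers measure 117 mm over their backs; the gripper's body (75 mm by 190 mm) begins 51 mm behind the grasp point.
Start: joints at [1.06, 0.527, 1.433, -0, 1.181, -0.178], TCP at [0.204, 0.591, 0.223] pointing down, gripper open.
Joint ranges: [-3.08, 3.08], [-0.75, 2.2], [0.22, 2.44], [-1.43, 4.57], [0, 2.65], [-2.85, 2.85]. Speed limits (rad/s): [2.79, 2.79, 3.14, 3.14, 3.14, 3.14].

### API

Orientations are given as a unit quaternion [x, y, z, w].
In Python, from station import sensors, viewer, workorder, bot gives the robot as it stands.
- The arm moves only by the shell command python3 -m crank 'ROWS'. ROWS is JSON, a list of rows, each a list of 3 entries, a list of its own where there are three numbers: the shift along the tool's x, y, z normalised to -1 to 1, where 1 is 40 mm, then the turn, a rotation vector about the tool's x, y, z normalised to -1 to 1, where 1 is 5 degrees, then the closure, from -1 (fully open) to 1 (shut). In form: [[[dx, dy, dz], [rx, ry, rz], fingers], ...]. A call has 1 to 5 rows; each row shifts and turns the commanded pose from where the row before left it, along the tool's axes as they then stand; what a row does not reach is not made up. A row lasts 1/12 s, in which the tool goes at most 41.7 mm and 7.16 degrees, less where a joint would pass 70% of its speed; a pose out of reach is approached as far as the arm can. A call with a number of a shift or a turn outside -1 to 1 is refused whole. A call with a gripper value outside its range is refused whole. The fingers move at their own pace and stop on an object; the grip force is fixed at half the most. Time passes only in rows, so rows that do not move let the fingers close. It gives the time, the measured TCP pose, the force, the opening and the grip force at its end, in the units of the state.
- sensors.observe(): the state, without advancing time (a new reading comes with each control period).
- viewer.camera(name): name is "scene" or "side" or "wrist"; returns the picture (420x560x3 uint8, blue, green, red); there is no depth.
- viewer.get_calibration(name): a dict with "K" (3x3 intrinsics, pixels), "k1" (the pictures are not rectified: a ray, as slopes to the right and down, at radius r is drawn at 1 + k1 r^2 times it, then the intrinsics apply), "extrinsics" (4x4, takes a point from camera to world coordinates). Camera axes: x right, y down, z forward; pixel columns grow to the right and rows downward; lengths in m; the calibration is good to about 2 mm. A picture is of the moment at which its call begins: read the wrist's pose just before it. get_calibration takes no time and is no camera call; for the wrist camera it gives the pose at the moment of the call.
- workorder.hand_in(): hands the job in; it is judged then, once.
The state is a dict: "time_s": time; "qpos": joint angles; "joint_vel": joint speeds; "joint_efforts": joint torques, N m; "ee_pos": TCP position; "tcp_rot": TCP orientation; "ft_force": force on the tool from outside, world axes, zero at the start; "torque": the same for the moment, N m; "opening": opening from 0.0 (shut) to 1.0 (fully open); "grip_force": force on a finger pad.
Only numpy, scipy, OpenCV 4.12 (cv2) and the standard library are available. Lean on these libraries where they do the work, as an engineer would, in place of code of your own. Each camera call takes 0.05 s, during which the arm holds its last target. There are 200 camera calls.

## Working session

There is one attempt and no reset: what is moved stays moved. The work goes in short steps, Python scripts to look and compute and a shell command to move; the robot and the scene stay as the last step left them, time stands still between calls to the robot, and variables do not carry over. Pictures are saved under pics/ and viewed, at most 14 in all, crops included, and the job is handed in when it is done.

```bash
mkdir -p pics; ls; python3 - <<'E'
from station import sensors, viewer, bot
import cv2
s=sensors.observe();print(s['time_s'],s['ee_pos'],s['tcp_rot'],s['opening'],bot.grip_depth)
for n in("scene","side"):
    cv2.imwrite(f"pics/{n}0.png",viewer.camera(n)); print(viewer.get_calibration(n))
E
```

```text
pics
0.0 [0.20324492 0.59027066 0.22156125] [ 1.65163565e-01  9.86265583e-01 -1.03614604e-03 -3.50147857e-04] 1.0007217044373569 0.0187
{'K': array([[538.43362166,   0.        , 283.93127884],
       [  0.        , 538.43362166, 208.0209689 ],
       [  0.        ,   0.        ,   1.        ]]), 'k1': 0.010389311724312669, 'extrinsics': array([[ 0.75340109, -0.40983563,  0.51421936, -0.23990093],
       [-0.65755332, -0.4657222 ,  0.59222164, -0.980645  ],
       [-0.00323016, -0.78430707, -0.62036439,  1.04598822],
       [ 0.        ,  0.        ,  0.        ,  1.        ]])}
{'K': array([[499.66654997,   0.        , 280.89325338],
       [  0.        , 499.66654997, 204.21155106],
       [  0.        ,   0.        ,   1.        ]]), 'k1': -0.10004267213029447, 'extrinsics': array([[ 0.9987279 ,  0.03799045, -0.0331558 ,  0.61235034],
       [ 0.04993701, -0.65402785,  0.75482042, -0.91890278],
       [ 0.00699116, -0.75551591, -0.65509299,  0.82301021],
       [ 0.        ,  0.        ,  0.        ,  1.        ]])}
```

View pics/scene0.png

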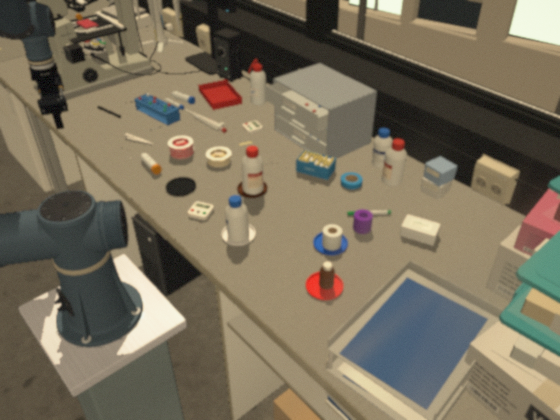

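View pics/side0.png

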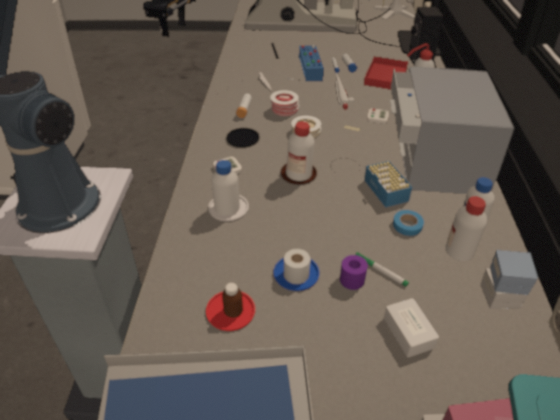

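Candidates: red cap at scene (253,170) on brown saucer, versus like bottle (395,160) and wash bottle (258,82). Blue cap (237,220) on white saucer, versus (382,147) at the back. Film roll (332,237) on blue, versus purple (362,221) and tape rolls (180,148), (218,156). Brown bottle (326,275) on red is the only one. I choose the ones on saucers and check them in a close crop.

```bash
python3 - <<'E'
import cv2
a=cv2.imread('pics/scene0.png')[140:320,150:380]; cv2.imwrite('pics/sceneC.png',cv2.resize(a,None,fx=3.3,fy=3.3,interpolation=cv2.INTER_CUBIC))
a=cv2.imread('pics/side0.png')[115:335,190:340]; cv2.imwrite('pics/sideC.png',cv2.resize(a,None,fx=2.7,fy=2.7,interpolation=cv2.INTER_CUBIC))
E
```

```text
(no output)
```

View pics/sceneC.png

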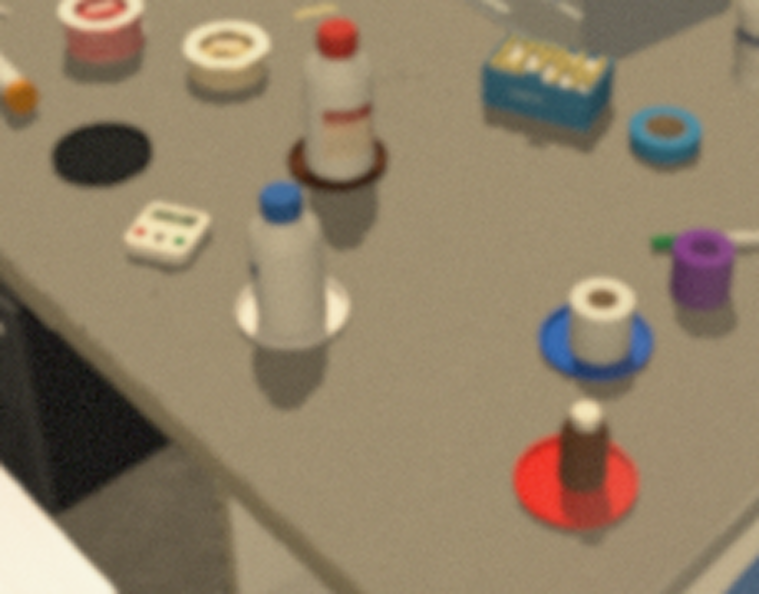

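View pics/sideC.png

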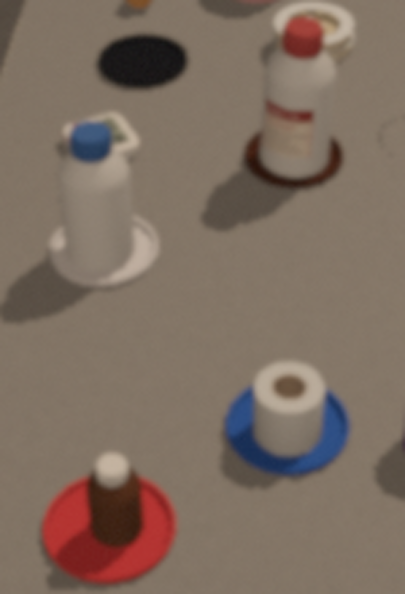

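Crops confirm it: brown bottle on red, film roll on blue, red cap on brown, blue cap on white, black empty, timer between black and white. Now positions.

```bash
cat > h.py <<'E'
import numpy as np, cv2
from station import sensors, viewer
def px2w(name,p,z,c=None):
    c=c or viewer.get_calibration(name); K=c['K']
    n=cv2.undistortPoints(np.float64([[p]]),K,np.array([c['k1'],0,0,0.]))[0,0]
    E=c['extrinsics']; d=E[:3,:3]@[n[0],n[1],1]; o=E[:3,3]
    return (o+d*(z-o[2])/d[2])[:2]
E
python3 - <<'E'
from h import *
D=dict(black=((101.5,154.5),(142.5,61.5),.007),red=((576,482),(109,528),.007),blue=((596,341),(286.5,426),.007),white=((292.5,309),(104.5,243),.007),brown=((337.5,157),(294.5,157),.007),
RED=((338,30),(302.5,29),.158),BLUE=((281,195),(91,135),.138),FILM=((602,298),(289.5,386),.054),BROWN=((587,411),(113,464),.078),TIMER=((168,232),(101,137),.015))
for k,(a,b,z) in D.items():
    A=px2w('scene',(a[0]/3.3+150,a[1]/3.3+140),z);B=px2w('side',(b[0]/2.7+190,b[1]/2.7+115),z)
    print(k,A.round(4),B.round(4),((A+B)/2).round(3))
E
```

```text
black [0.4412 0.3188] [0.4439 0.3136] [0.443 0.316]
red [ 0.4841 -0.3083] [ 0.486  -0.3103] [ 0.485 -0.309]
blue [ 0.6145 -0.2004] [ 0.6151 -0.2022] [ 0.615 -0.201]
white [0.4418 0.0077] [0.4415 0.0108] [0.442 0.009]
brown [0.6145 0.1607] [0.6135 0.1515] [0.614 0.156]
RED [0.6159 0.1521] [0.6164 0.1483] [0.616 0.15 ]
BLUE [0.4373 0.0058] [4.393e-01 4.000e-04] [0.438 0.003]
FILM [ 0.6184 -0.2003] [ 0.6161 -0.2024] [ 0.617 -0.201]
BROWN [ 0.4936 -0.3063] [ 0.4929 -0.3073] [ 0.493 -0.307]
TIMER [0.4158 0.1635] [0.4187 0.1627] [0.417 0.163]
```

```bash
python3 -m crank '[[[0,0,0],[0,0,-0.95],-1],[[0,0,0],[0,0,-0.95],-1],[[0,0,0],[0,0,-0.95],-1],[[0,0,0],[0,0,-0.95],-1]]'
python3 -m crank '[[[-0.7,-0.7,0],[0,0,0],-1],[[-0.7,-0.7,0],[0,0,0],-1],[[-0.7,-0.7,0],[0,0,0],-1],[[-0.7,-0.7,0],[0,0,0],-1],[[-0.7,-0.7,0],[0,0,0],-1]]'
```

```text
time_s: 0.43
ee_pos: [0.2033, 0.5905, 0.222]
tcp_rot: [-0.002, 1.0, -0.001, -0.0]
ft_force: [-0.1, -0.2, 0.2]
opening: 1.001
grip_force: 0.0
time_s: 0.85
ee_pos: [0.3441, 0.4493, 0.2222]
tcp_rot: [-0.0, 1.0, -0.0, -0.0]
ft_force: [1.5, 0.4, -0.3]
opening: 1.0
grip_force: 0.0
```

```bash
python3 -m crank '[[[-0.7,-0.7,0],[0,0,0],-1],[[-0.7,-0.7,0],[0,0,0],-1],[[-0.7,-0.7,0],[0,0,0],-1],[[-0.7,-0.7,0],[0,0,0],-1],[[-0.7,-0.7,0],[0,0,0],-1]]' | sed -n 2p
python3 -m crank '[[[0,-1,0],[0,0,0],-1],[[0,-1,0],[0,0,0],-1],[[0,-1,0],[0,0,0],-1],[[0,-1,0],[0,0,0],-1],[[0,-1,0],[0,0,0],-1]]' | sed -n 2p
python3 -m crank '[[[0,-1,0],[0,0,0],-1],[[0,-1,0],[0,0,0],-1],[[0,-1,0],[0,0,0],-1],[[0,-1,0],[0,0,0],-1],[[0,-1,0],[0,0,0],-1]]' | sed -n 2p
python3 -m crank '[[[0,-1,0],[0,0,0],-1],[[0,-1,0],[0,0,0],-1],[[0,-1,0],[0,0,0],-1],[[0,-1,0],[0,0,0],-1],[[0,0,0],[0,0,0],-1]]'
python3 - <<'E'
from h import *
c=viewer.get_calibration('wrist');print(c)
cv2.imwrite('pics/w1.png',viewer.camera('wrist'))
E
```

```text
ee_pos: [0.4843, 0.3091, 0.2222]
ee_pos: [0.4828, 0.1091, 0.2222]
ee_pos: [0.4828, -0.0909, 0.2223]
time_s: 2.52
ee_pos: [0.4844, -0.2574, 0.2226]
tcp_rot: [0.003, 1.0, -0.003, 0.002]
ft_force: [0.6, -0.1, 0.8]
opening: 1.002
grip_force: 0.0
{'K': array([[348.2872637 ,   0.        , 279.06837467],
       [  0.        , 348.2872637 , 212.72261732],
       [  0.        ,   0.        ,   1.        ]]), 'k1': -0.02993114487285897, 'extrinsics': array([[ 0.00552503,  0.95311184,  0.30256783,  0.40076132],
       [ 0.99996174, -0.00321389, -0.0081358 , -0.25757964],
       [-0.00678191,  0.30260121, -0.95309313,  0.38484302],
       [ 0.        ,  0.        ,  0.        ,  1.        ]])}
```

View pics/w1.png

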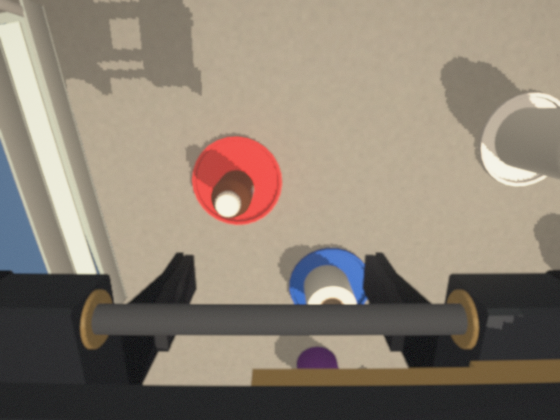

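Wrist view: red saucer (237,180), brown bottle's white cap (228,204), blue saucer (331,~292), white saucer (~531,139).

```bash
python3 - <<'E'
from h import *
for p,z in (((237,180),.007),((228,203.5),.078),((331,291),.007)): print(px2w('wrist',p,z))
E
```

```text
[ 0.48117869 -0.30209577]
[ 0.48785254 -0.30227719]
[ 0.62019749 -0.19264933]
```

```bash
python3 -m crank '[[[0,-1,0],[0,0,0],-1],[[0,0,1],[0,0,0],-1],[[0,0,1],[0,0,0],-1],[[0,0,0],[0,0,0],-1],[[0,0,0],[0,0,0],-1]]'
python3 - <<'E'
from h import *
for i in range(2):
  s=sensors.observe();print(s['ee_pos'],s['tcp_rot'],s['joint_vel'].round(3) if hasattr(s['joint_vel'],'round') else s['joint_vel'])
  c=viewer.get_calibration('wrist');print(c['extrinsics'][:3,3])
  cv2.imwrite('pics/w2.png',viewer.camera('wrist'))
E
```

```text
time_s: 2.98
ee_pos: [0.4816, -0.2866, 0.1405]
tcp_rot: [-0.0, 1.0, 0.003, -0.003]
ft_force: [0.2, -0.5, 0.2]
opening: 0.998
grip_force: 0.0
[ 0.48163054 -0.28659026  0.14047343] [-2.64863499e-04  9.99992157e-01  2.72797566e-03 -2.85900568e-03] [ 0.005 -0.069 -0.065 -0.002 -0.006 -0.004]
[ 0.39945788 -0.28921404  0.3034078 ]
[ 0.48332124 -0.28798746  0.14272849] [-4.47423628e-04  9.99999477e-01  6.67429308e-04 -6.33282894e-04] [ 0.001 -0.046 -0.042 -0.001 -0.011 -0.002]
[ 0.40042754 -0.28998032  0.30527156]
```

View pics/w2.png

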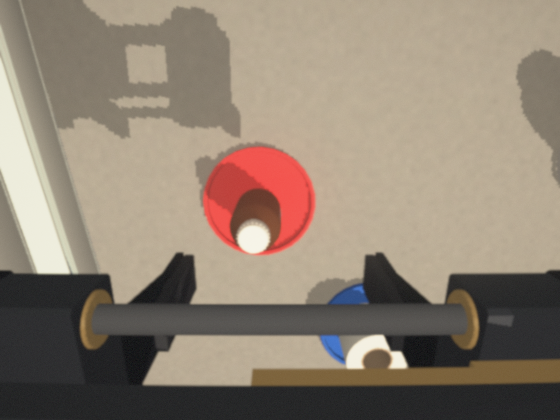

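```bash
python3 - <<'E'
from h import *
s=sensors.observe();print(s['ee_pos'])
for p,z in (((259,200),.007),((254,236),.078)): print(px2w('wrist',p,z))
E
```

```text
[ 0.48433158 -0.28889749  0.14413047]
[ 0.48371753 -0.3088481 ]
[ 0.49034688 -0.30842389]
```

Wrist view 2: red saucer (259,200), cap (254,236), agreeing with the fixed cameras. Going down to grip.

```bash
python3 -m crank '[[[-0.18,-0.48,0],[0,0,0],-1],[[0,0,1],[0,0,0],-1],[[0,0,1],[0,0,0],-1],[[0,0,1],[0,0,0],-1],[[0,0,0],[0,0,0],-1]]' | sed -n 2,4p
python3 -m crank '[[[0,0,0],[0,0,0],1],[[0,0,0],[0,0,0],1],[[0,0,0],[0,0,0],1],[[0,0,0],[0,0,0],1],[[0,0,0],[0,0,0],1]]'
```

```text
ee_pos: [0.4878, -0.3051, 0.0169]
tcp_rot: [-0.0, 1.0, 0.004, -0.004]
ft_force: [-2.6, 0.8, -0.9]
time_s: 3.92
ee_pos: [0.492, -0.3095, 0.0256]
tcp_rot: [-0.0, 1.0, -0.002, 0.002]
ft_force: [-0.5, 0.4, 0.2]
opening: 0.708
grip_force: 0.0
```

```bash
python3 -m crank '[[[0,0,0],[0,0,0],1],[[0,0,0],[0,0,0],1],[[0,0,0],[0,0,0],1],[[0,0,0],[0,0,0],1],[[0,0,0],[0,0,0],1]]'
python3 -m crank '[[[0,0,0],[0,0,0],1],[[0,0,0],[0,0,0],1]]'
```

```text
time_s: 4.33
ee_pos: [0.4906, -0.3082, 0.0229]
tcp_rot: [0.0, 1.0, 0.0, -0.0]
ft_force: [-1.2, 1.4, 4.6]
opening: 0.442
grip_force: 30.0
time_s: 4.5
ee_pos: [0.4906, -0.3083, 0.023]
tcp_rot: [0.0, 1.0, 0.0, -0.0]
ft_force: [-0.7, 2.3, 4.9]
opening: 0.439
grip_force: 30.0
```

```bash
python3 -m crank '[[[0,0,-0.5],[0,0,0],1],[[0,0,-1],[0,0,0],1],[[0,0,-1],[0,0,0],1],[[0,0,-1],[0,0,0],1],[[0,0.5,-0.8],[0,0,0],1]]' | tail -2
python3 -m crank '[[[0.08,0.7,-0.5],[0,0,0],1],[[0.08,1,-0.2],[0,0,0],1],[[0.08,1,0],[0,0,0],1],[[0.08,1,0],[0,0,0],1],[[0.08,1,0],[0,0,0],1]]' | sed -n 2p
python3 -m crank '[[[0.08,1,0],[0,0,0],1],[[0.08,1,0],[0,0,0],1],[[0.08,1,0],[0,0,0],1],[[0.08,1,0],[0,0,0],1],[[0.08,1,0],[0,0,0],1]]' | sed -n 2p
python3 -m crank '[[[0.08,1,0],[0,0,0],1],[[0.08,1,0],[0,0,0],1],[[0.08,1,0],[0,0,0],1],[[0.08,0.9,0],[0,0,0],1],[[0.07,0.5,0],[0,0,0],1]]' | sed -n 2p
python3 -m crank '[[[0,0,0],[0,0,0],1],[[0,0,0],[0,0,0],1]]'
python3 - <<'E'
from h import *
s=sensors.observe();print(s['ee_pos'])
im=viewer.camera('wrist');cv2.imwrite('pics/w3.png',im)
E
```

```text
opening: 0.44
grip_force: 30.0
ee_pos: [0.4739, -0.0988, 0.2225]
ee_pos: [0.4579, 0.1014, 0.2222]
ee_pos: [0.4423, 0.2792, 0.2221]
time_s: 6.33
ee_pos: [0.4424, 0.2764, 0.2219]
tcp_rot: [-0.001, 1.0, -0.0, -0.0]
ft_force: [-0.2, -0.5, -0.7]
opening: 0.439
grip_force: 30.0
[0.44237216 0.27635443 0.22188937]
```

View pics/w3.png

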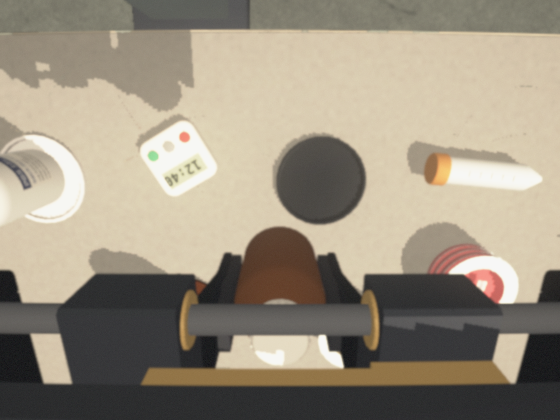

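Black saucer at (321,179), white saucer's edge right (84,178), timer (178,158) undisturbed.

```bash
python3 - <<'E'
from h import *
for p,z in (((321,179.5),.007),((39,178),.007)): print(px2w('wrist',p,z))
E
```

```text
[0.43928136 0.31945188]
[0.43764852 0.00452823]
```

```bash
python3 -m crank '[[[0,0.6,0],[0,0,0],1],[[0,0.4,0.6],[0,0,0],1],[[0,0,1],[0,0,0],1],[[0,0,1],[0,0,0],1],[[0,0,1],[0,0,0],1]]' | sed -n 2p
python3 -m crank '[[[0,0,0.7],[0,0,0],1],[[0,0,0.4],[0,0,0],1],[[0,0,0.2],[0,0,0],1],[[0,0,0],[0,0,0],1],[[0,0,0],[0,0,0],1]]'
```

```text
ee_pos: [0.444, 0.3144, 0.0777]
time_s: 7.22
ee_pos: [0.4439, 0.3149, 0.0269]
tcp_rot: [0.001, 1.0, -0.0, 0.0]
ft_force: [0.5, -0.4, -0.8]
opening: 0.438
grip_force: 30.0
```

```bash
python3 -m crank '[[[0,0,0.1],[0,0,0],1],[[0,0,0],[0,0,0],1],[[0,0,0],[0,0,0],1]]' | sed -n 2,4p
python3 -m crank '[[[0,0,0],[0,0,0],-1],[[0,0,0],[0,0,0],-1],[[0,0,0],[0,0,0],-1],[[0,0,0],[0,0,0],-1],[[0,0,0],[0,0,0],-1]]'
```

```text
ee_pos: [0.4438, 0.3159, 0.0236]
tcp_rot: [0.0, 1.0, 0.0, 0.001]
ft_force: [0.2, 0.2, -0.9]
time_s: 7.88
ee_pos: [0.4431, 0.3158, 0.0227]
tcp_rot: [0.0, 1.0, 0.0, 0.0]
ft_force: [0.3, 0.3, 0.8]
opening: 0.736
grip_force: 0.0
```

```bash
python3 -m crank '[[[0,0,-0.5],[0,0,0],-1],[[0,0,-1],[0,0,0],-1],[[0,0,-1],[0,0,0],-1],[[0,0,-1],[0,0,0],-1],[[0,0,-1],[0,0,0],-1]]' | sed -n 2p
python3 -m crank '[[[0,0,-0.5],[0,0,0],-1],[[-0.6,-0.75,0],[0,0,0],-1],[[-0.6,-0.75,0],[0,0,0],-1],[[-0.6,-0.75,0],[0,0,0],-1],[[-0.6,-0.75,0],[0,0,0],-1]]' | sed -n 2p
python3 -m crank '[[[-0.4,-0.8,0],[0,0,0],-1],[[-0.2,-0.35,0],[0,0,0],-1],[[0,0,0],[0,0,0],-1],[[0,0,0],[0,0,0],-1],[[0,0,0],[0,0,0],-1]]'
python3 - <<'E'
from h import *
s=sensors.observe();print(s['ee_pos'])
im=viewer.camera('wrist');cv2.imwrite('pics/w4.png',im)
E
```

```text
ee_pos: [0.4425, 0.3154, 0.2042]
ee_pos: [0.5396, 0.1946, 0.223]
time_s: 9.13
ee_pos: [0.5621, 0.1502, 0.2223]
tcp_rot: [0.0, 1.0, 0.0, -0.001]
ft_force: [0.0, 0.5, -0.2]
opening: 0.997
grip_force: 0.0
[0.56212762 0.15023666 0.22227479]
```

View pics/w4.png

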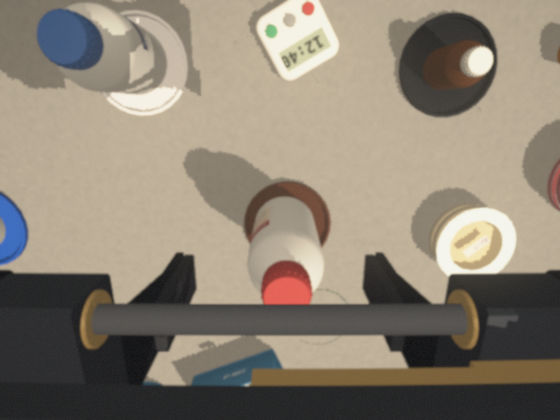

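Brown bottle stands in black (479,61); red cap centre about (287,285), brown saucer (287.5,222), white saucer (~140,63), blue cap (72,40).

```bash
python3 - <<'E'
from h import *
for p,z in (((287.5,222),.007),((287,285),.158),((140,63),.007),((72,40),.138),((448,65),.007),((477,61),.078)): print(px2w('wrist',p,z))
E
```

```text
[0.60848243 0.15851711]
[0.60546832 0.15469635]
[0.43884631 0.00792711]
[0.43825332 0.01329595]
[0.43999143 0.32009111]
[0.44391346 0.31173565]
```

```bash
python3 -m crank '[[[-0.8,0.05,0],[0,0,0],-1],[[-0.5,0,0.5],[0,0,0],-1],[[0,0,0.8],[0,0,0],-1],[[0,0,0.5],[0,0,0],-1],[[0,0,0.33],[0,0,0],-1]]' | sed -n 2,4p
python3 -m crank '[[[0,0,0],[0,0,0],1],[[0,0,0],[0,0,0],1],[[0,0,0],[0,0,0],1],[[0,0,0],[0,0,0],1]]'
python3 - <<'E'
from h import *
im=viewer.camera('wrist');cv2.imwrite('pics/w5.png',im[150:])
E
```

```text
ee_pos: [0.6127, 0.1533, 0.1346]
tcp_rot: [-0.001, 1.0, -0.0, -0.002]
ft_force: [-0.1, -0.4, 0.1]
time_s: 9.93
ee_pos: [0.6159, 0.1523, 0.139]
tcp_rot: [-0.0, 1.0, 0.0, 0.002]
ft_force: [-0.7, 0.2, 0.7]
opening: 0.786
grip_force: 0.0
```

View pics/w5.png

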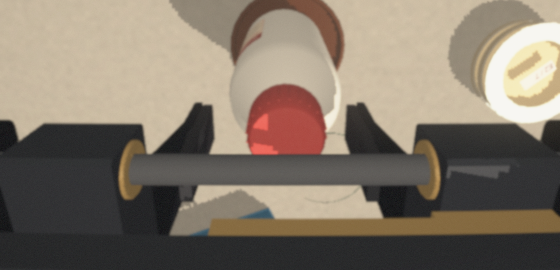

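The cap centre (286) sits 7 px right of the finger centre (279), about 3 mm; I'll correct and close.

```bash
python3 -m crank '[[[0,0.08,0],[0,0,0],1],[[0,0,0],[0,0,0],1],[[0,0,0],[0,0,0],1],[[0,0,0],[0,0,0],1],[[0,0,0],[0,0,0],1]]' | tail -2
python3 -m crank '[[[0,0,0],[0,0,0],1],[[0,0,0],[0,0,0],1],[[0,0,0],[0,0,0],1]]'
```

```text
opening: 0.437
grip_force: 30.0
time_s: 10.65
ee_pos: [0.6153, 0.155, 0.1377]
tcp_rot: [0.0, 1.0, 0.0, 0.0]
ft_force: [0.3, 1.1, 2.7]
opening: 0.438
grip_force: 30.0
```

```bash
python3 -m crank '[[[0,0,-0.2],[0,0,0],1],[[0,0,-0.5],[0,0,0],1],[[0,0,-0.7],[0,0,0],1],[[0,0,-0.6],[0,0,0],1],[[0,0,-0.3],[0,0,0],1]]' | tail -5
python3 -m crank '[[[0.1,-0.3,0],[0,0,0],1],[[0.2,-0.6,0],[0,0,0],1],[[0.22,-0.8,0],[0,0,0],1],[[0.22,-0.8,0],[0,0,0],1],[[0.23,-0.8,0],[0,0,0],1]]' | sed -n 2p
python3 -m crank '[[[0.23,-0.8,0],[0,0,0],1],[[0.23,-0.8,0],[0,0,0],1],[[0.23,-0.8,0],[0,0,0],1],[[0.23,-0.8,0],[0,0,0],1],[[0.23,-0.8,0],[0,0,0],1]]' | sed -n 2p
python3 -m crank '[[[0.23,-0.8,0],[0,0,0],1],[[0.23,-0.8,0],[0,0,0],1],[[0.23,-0.8,0],[0,0,0],1],[[0.22,-0.8,0],[0,0,0],1],[[0.2,-0.7,0],[0,0,0],1]]' | sed -n 2p
python3 -m crank '[[[0.16,-0.6,0],[0,0,0],1],[[0.08,-0.3,0],[0,0,0],1],[[0,0,0],[0,0,0],1],[[0,0,0],[0,0,0],1]]'
python3 - <<'E'
from h import *
cv2.imwrite('pics/s2.png',np.hstack([viewer.camera('side')[120:400,150:430],viewer.camera('wrist')[60:340,100:500]]))
E
```

```text
ee_pos: [0.6161, 0.1546, 0.2321]
tcp_rot: [0.0, 1.0, -0.0, 0.002]
ft_force: [1.8, -0.1, -3.1]
opening: 0.438
grip_force: 30.0
ee_pos: [0.5738, 0.021, 0.2276]
ee_pos: [0.5274, -0.1388, 0.2277]
ee_pos: [0.483, -0.295, 0.2277]
time_s: 12.65
ee_pos: [0.475, -0.3285, 0.2282]
tcp_rot: [0.001, 1.0, 0.001, -0.001]
ft_force: [-0.3, 1.0, -2.4]
opening: 0.437
grip_force: 30.0
```

View pics/s2.png

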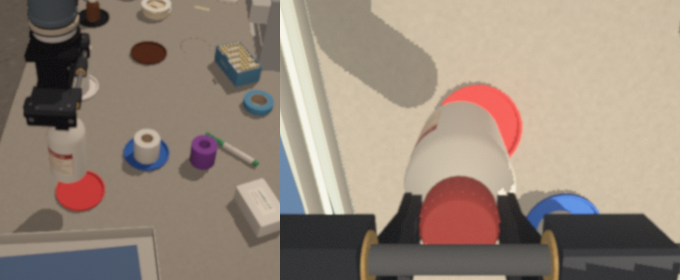

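Bottle hangs upright; I went 20 mm past in y. Correct and lower.

```bash
python3 -m crank '[[[-0.24,0.49,0],[0,0,0],1],[[0,0,0.3],[0,0,0],1],[[0,0,0.7],[0,0,0],1],[[0,0,0.6],[0,0,0],1],[[0,0,0.3],[0,0,0],1]]' | sed -n 2p
python3 -m crank '[[[0,0,0.2],[0,0,0],1],[[0,0,0.1],[0,0,0],1],[[0,0,0],[0,0,0],1],[[0,0,0],[0,0,0],1]]'
python3 - <<'E'
from h import *
cv2.imwrite('pics/s3.png',np.hstack([viewer.camera('side')[180:380,150:350].repeat(2,0).repeat(2,1),viewer.camera('wrist')[0:400,100:500]]))
E
```

```text
ee_pos: [0.4849, -0.306, 0.1508]
time_s: 13.5
ee_pos: [0.4865, -0.3094, 0.142]
tcp_rot: [-0.0, 1.0, -0.0, 0.0]
ft_force: [0.0, 0.7, -2.8]
opening: 0.441
grip_force: 30.0
```

View pics/s3.png

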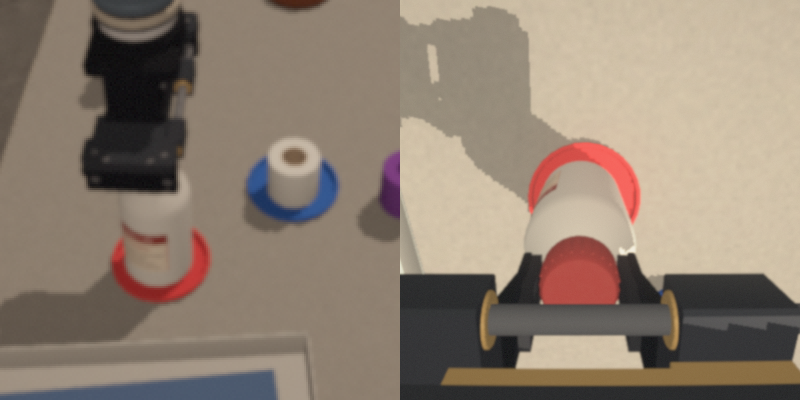

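Centred in the red saucer (side: bottle 158, saucer 160). Set down and release.

```bash
python3 -m crank '[[[0,0,0.08],[0,0,0],1],[[0,0,0.03],[0,0,0],1],[[0,0,0],[0,0,0],1]]' | sed -n 2,4p
python3 -m crank '[[[0,0,0],[0,0,0],-1],[[0,0,0],[0,0,0],-1],[[0,0,0],[0,0,0],-1],[[0,0,0],[0,0,0],-1],[[0,0,0],[0,0,0],-1]]'
python3 -m crank '[[[0,0,-0.4],[0,0,0],-1],[[0,0,-0.8],[0,0,0],-1],[[0,0,-0.8],[0,0,0],-1],[[0,0,-0.4],[0,0,0],-1]]' | sed -n 2p
python3 -c "
from h import *
cv2.imwrite('pics/s4.png',viewer.camera('side'))"
```

```text
ee_pos: [0.4861, -0.3099, 0.1377]
tcp_rot: [0.0, 1.0, -0.0, 0.001]
ft_force: [0.6, 0.5, 0.4]
time_s: 14.27
ee_pos: [0.4858, -0.3096, 0.137]
tcp_rot: [0.0, 1.0, -0.0, 0.0]
ft_force: [-0.2, -0.9, 1.0]
opening: 0.73
grip_force: 0.0
ee_pos: [0.4871, -0.3107, 0.2365]
```

```bash
python3 -m crank '[[[0.06,0.6,0],[0,0,0],-1],[[0.06,1,0],[0,0,0],-1],[[0.06,1,0],[0,0,0],-1],[[0.06,1,0],[0,0,0],-1],[[0.06,1,0],[0,0,0],-1]]' | sed -n 2p
python3 -m crank '[[[0.06,1,0],[0,0,0],-1],[[0.06,1,0],[0,0,0],-1],[[0.06,1,0],[0,0,0],-1],[[0.06,1,0],[0,0,0],-1],[[0.06,1,0],[0,0,0],-1]]' | sed -n 2p
python3 -m crank '[[[0.06,1,0],[0,0,0],-1],[[0.06,1,0],[0,0,0],-1],[[0.06,1,0],[0,0,0],-1],[[0.06,1,0],[0,0,0],-1],[[0.06,1,0],[0,0,0],-1]]' | sed -n 2p
python3 -m crank '[[[0.08,0.64,0],[0,0,0],-1],[[0.08,0.4,0],[0,0,0],-1],[[0,0,0],[0,0,0],-1],[[0,0,0],[0,0,0],-1],[[0,0,0],[0,0,0],-1]]'
```

```text
ee_pos: [0.473, -0.1239, 0.2324]
ee_pos: [0.4611, 0.0763, 0.2326]
ee_pos: [0.449, 0.2764, 0.2325]
time_s: 16.32
ee_pos: [0.4432, 0.3152, 0.2324]
tcp_rot: [0.0, 1.0, -0.001, -0.0]
ft_force: [-0.1, -0.7, 0.2]
opening: 0.999
grip_force: 0.0
```

```bash
python3 -m crank '[[[0,0,0.6],[0,0,0],-1],[[0,0,1],[0,0,0],-1],[[0,0,1],[0,0,0],-1],[[0,0,1],[0,0,0],-1],[[0,0,0.8],[0,0,0],-1]]' | sed -n 2p
python3 -m crank '[[[0,0,0.5],[0,0,0],0.2],[[0,0,0.25],[0,0,0],1],[[0,0,0.09],[0,0,0],1],[[0,0,0],[0,0,0],1],[[0,0,0],[0,0,0],1]]' | sed -n 2p
python3 -m crank '[[[0,0,0],[0,0,0],1],[[0,0,0],[0,0,0],1],[[0,0,0],[0,0,0],1],[[0,0,0],[0,0,0],1],[[0,0,0],[0,0,0],1]]' | tail -2
python3 -m crank '[[[0,0,0],[0,0,0],1],[[0,0,0],[0,0,0],1],[[0,0,0],[0,0,0],1]]'
```

```text
ee_pos: [0.4431, 0.314, 0.0548]
ee_pos: [0.4447, 0.316, 0.0244]
opening: 0.442
grip_force: 30.0
time_s: 17.82
ee_pos: [0.4441, 0.3164, 0.0244]
tcp_rot: [-0.0, 1.0, 0.0, 0.001]
ft_force: [0.0, -1.5, 6.0]
opening: 0.436
grip_force: 30.0
```

```bash
python3 -m crank '[[[0,0,-0.4],[0,0,0],1],[[0,0,-0.9],[0,0,0],1],[[0,0,-0.9],[0,0,0],1],[[0,0,-0.6],[0,0,0],1],[[-0.3,-0.5,-0.2],[0,0,0],1]]' | tail -2
python3 -m crank '[[[-0.5,-0.8,0],[0,0,0],1],[[-0.6,-0.8,0],[0,0,0],1],[[-0.6,-0.8,0],[0,0,0],1],[[-0.6,-0.7,0],[0,0,0],1],[[-0.3,-0.38,0],[0,0,0],1]]' | sed -n 2p
python3 -m crank '[[[0,0,0],[0,0,0],1],[[0,0,0],[0,0,0],1],[[0,0,0],[0,0,0],1]]'
python3 - <<'E'
from h import *
print(sensors.observe()['ee_pos'])
im=viewer.camera('wrist');cv2.imwrite('pics/w6.png',im)
# brown saucer: darker than bench, mask
hsv=cv2.cvtColor(cv2.GaussianBlur(im,(5,5),0),cv2.COLOR_BGR2HSV)
m=((hsv[...,2]<110)&(hsv[...,1]>100)).astype(np.uint8)
n,l,st,ce=cv2.connectedComponentsWithStats(m[:250]); print([(s,c) for s,c in zip(st.tolist(),ce.round().tolist()) if s[4]>300][1:])
E
```

```text
opening: 0.439
grip_force: 30.0
ee_pos: [0.5626, 0.1535, 0.1436]
time_s: 18.9
ee_pos: [0.5581, 0.1573, 0.1429]
tcp_rot: [0.0, 1.0, 0.0, -0.001]
ft_force: [-1.0, 0.2, -0.7]
opening: 0.438
grip_force: 30.0
[0.55806123 0.15730944 0.14287969]
[([0, 3, 13, 55, 508], [5.0, 31.0]), ([244, 225, 70, 25, 1321], [279.0, 239.0])]
```

View pics/w6.png

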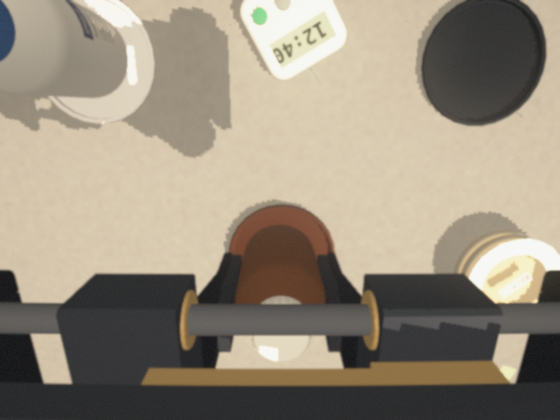

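Brown saucer spans x 230–333 with its near edge at row 206, so its centre is about (281.5,257).

```bash
python3 - <<'E'
from h import *
print(px2w('wrist',(281.5,257),.007), px2w('wrist',(281,206),.008)+[.05,0])
E
```

```text
[0.61163254 0.15823017] [0.61166325 0.15761035]
```

```bash
python3 -m crank '[[[-0.7,0,0],[0,0,0],1],[[-0.65,0,0.3],[0,0,0],1],[[0,0,0.8],[0,0,0],1],[[0,0,0.8],[0,0,0],1],[[0,0,0.6],[0,0,0],1]]' | sed -n 2p
python3 -m crank '[[[0,0,0.3],[0,0,0],1],[[0,0,0.12],[0,0,0],1],[[0,0,0],[0,0,0],1],[[0,0,0],[0,0,0],1]]'
```

```text
ee_pos: [0.6116, 0.1584, 0.0413]
time_s: 19.7
ee_pos: [0.614, 0.1576, 0.0276]
tcp_rot: [-0.0, 1.0, 0.0, 0.001]
ft_force: [0.1, -0.1, -0.8]
opening: 0.442
grip_force: 30.0
```

```bash
python3 -m crank '[[[0.03,0,0.08],[0,0,0],1],[[0,0,0],[0,0,0],1],[[0,0,0],[0,0,0],1]]' | sed -n 2,4p
python3 -m crank '[[[0,0,0],[0,0,0],-1],[[0,0,0],[0,0,0],-1],[[0,0,0],[0,0,0],-1],[[0,0,0],[0,0,0],-1],[[0,0,0],[0,0,0],-1]]'|tail -2
python3 -m crank '[[[0,0,-0.4],[0,0,0],-1],[[0,0,-0.9],[0,0,0],-1],[[0,0,-1],[0,0,0],-1],[[0.1,-0.3,-0.7],[0,0,0],-1],[[0.2,-0.9,0],[0,0,0],-1]]' | sed -n 2p
python3 -m crank '[[[0.2,-0.95,0],[0,0,0],-1],[[0.2,-0.95,0],[0,0,0],-1],[[0.2,-0.95,0],[0,0,0],-1],[[0.2,-0.95,0],[0,0,0],-1],[[0.1,-0.95,0],[0,0,0],-1]]' | sed -n 2p
python3 -m crank '[[[0,-0.95,0],[0,0,0],-1],[[0,-0.95,0],[0,0,0],-1],[[0,-0.6,0],[0,0,0],-1],[[0,-0.4,0],[0,0,0],-1],[[0,0,0],[0,0,0],-1]]' | sed -n 2p
python3 -m crank '[[[0,0,0],[0,0,0],-1],[[0,0,0],[0,0,0],-1]]'
python3 - <<'E'
from h import *
print(sensors.observe()['ee_pos'])
im=viewer.camera('wrist');cv2.imwrite('pics/w7.png',np.vstack([im[:350],viewer.camera('side')[100:350]]))
E
```

```text
ee_pos: [0.6132, 0.1571, 0.0245]
tcp_rot: [0.0, 1.0, 0.0, 0.001]
ft_force: [0.3, 0.8, 1.5]
opening: 0.733
grip_force: 0.0
ee_pos: [0.6056, 0.1122, 0.1502]
ee_pos: [0.5627, -0.0825, 0.1434]
ee_pos: [0.5645, -0.2007, 0.1434]
time_s: 21.78
ee_pos: [0.5637, -0.1954, 0.1431]
tcp_rot: [-0.0, 1.0, 0.001, -0.001]
ft_force: [-0.3, 1.1, -0.5]
opening: 0.997
grip_force: 0.0
[ 0.5636779  -0.19544119  0.14305992]
```

View pics/w7.png

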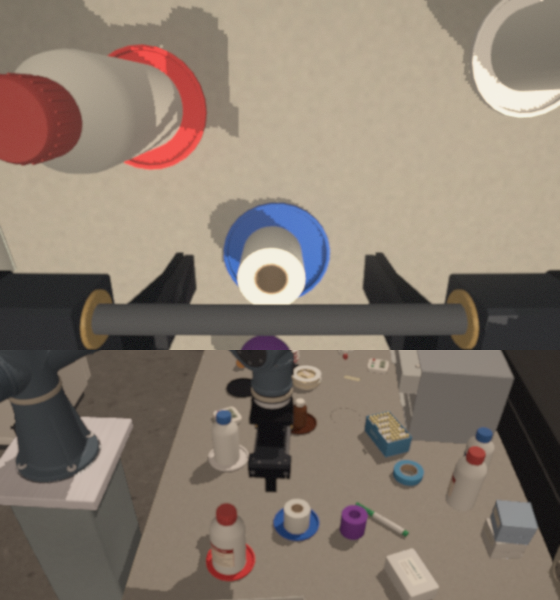

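Red bottle upright in the red saucer, brown bottle in the brown one. Film core at (271,279), blue saucer (276,253).

```bash
python3 - <<'E'
from h import *
print(px2w('wrist',(271,279),.054),px2w('wrist',(276,253),.007),px2w('wrist',(276,202),.008)+[.05,0])
E
```

```text
[ 0.61585416 -0.20320716] [ 0.61393744 -0.19955685] [ 0.61427662 -0.19953653]
```

```bash
python3 -m crank '[[[-0.7,-0.16,0],[0,0,0],-1],[[-0.61,0,0.3],[0,0,0],-1],[[0,0,0.9],[0,0,0],-1],[[0,0,0.9],[0,0,0],-1],[[0,0,0.6],[0,0,0],-1]]' | sed -n 2p
python3 -m crank '[[[0,0,0.3],[0,0,0],0.4],[[0,0,0.13],[0,0,0],1],[[0,0,0],[0,0,0],1],[[0,0,0],[0,0,0],1],[[0,0,0],[0,0,0],1]]' |sed -n 2,3p
python3 -m crank '[[[0,0,0],[0,0,0],1],[[0,0,0],[0,0,0],1],[[0,0,0],[0,0,0],1],[[0,0,0],[0,0,0],1]]'
```

```text
ee_pos: [0.6158, -0.2008, 0.0327]
ee_pos: [0.618, -0.2041, 0.0201]
tcp_rot: [-0.0, 1.0, -0.001, 0.002]
time_s: 23.05
ee_pos: [0.6178, -0.204, 0.0201]
tcp_rot: [0.0, 1.0, -0.001, 0.001]
ft_force: [0.9, 1.3, 6.9]
opening: 0.621
grip_force: 30.0
```

```bash
python3 -m crank '[[[0,0,-0.4],[0,0,0],1],[[0,0,-0.9],[0,0,0],1],[[0,0,-0.9],[0,0,0],1],[[0.1,0.3,-0.5],[0,0,0],1],[[0.3,0.7,-0.1],[0,0,0],1]]' | tail -2
python3 -m crank '[[[0.3,0.9,0],[0,0,0],1],[[0.3,0.9,0],[0,0,0],1],[[0.3,0.9,0],[0,0,0],1],[[0.3,0.9,0],[0,0,0],1],[[0.3,0.9,0],[0,0,0],1]]' | sed -n 2p
python3 -m crank '[[[0.3,0.9,0],[0,0,0],1],[[0.3,0.9,0],[0,0,0],1],[[0.3,0.9,0],[0,0,0],1],[[0.3,0.9,0],[0,0,0],1],[[0.3,0.9,0],[0,0,0],1]]' | sed -n 2p
python3 -m crank '[[[0.3,0.9,0],[0,0,0],1],[[0.3,0.9,0],[0,0,0],1],[[0.2,0.8,0],[0,0,0],1],[[0.2,0.4,0],[0,0,0],1],[[0,0,0],[0,0,0],1]]' | sed -n 2p
python3 -m crank '[[[0,0,0],[0,0,0],1],[[0,0,0],[0,0,0],1]]'
```

```text
opening: 0.621
grip_force: 30.0
ee_pos: [0.5397, 0.0177, 0.1305]
ee_pos: [0.4799, 0.1978, 0.1305]
ee_pos: [0.4388, 0.3196, 0.1304]
time_s: 24.88
ee_pos: [0.4409, 0.3158, 0.1302]
tcp_rot: [0.0, 1.0, -0.0, 0.0]
ft_force: [-0.2, -0.5, -0.3]
opening: 0.621
grip_force: 30.0
```

Down .1302→.0205 (2.75 units), release.

```bash
python3 -m crank '[[[0,0,0.5],[0,0,0],1],[[0,0,0.9],[0,0,0],1],[[0,0,0.7],[0,0,0],1],[[0,0,0.35],[0,0,0],1],[[0,0,0.15],[0,0,0],1]]' | sed -n 2p
python3 -m crank '[[[0,0,0.08],[0,0,0],1],[[0,0,0.04],[0,0,0],1],[[0,0,0],[0,0,0],1],[[0,0,0],[0,0,0],1]]' |sed -n 2,4p
python3 -m crank '[[[0,0,0],[0,0,0],-1],[[0,0,0],[0,0,0],-1],[[0,0,0],[0,0,0],-1],[[0,0,0],[0,0,0],-1],[[0,0,0],[0,0,0],-1]]'
```

```text
ee_pos: [0.44, 0.3141, 0.0238]
ee_pos: [0.4417, 0.3166, 0.0224]
tcp_rot: [0.0, 1.0, 0.0, 0.001]
ft_force: [-0.0, 0.2, -0.9]
time_s: 26.05
ee_pos: [0.4408, 0.3166, 0.0217]
tcp_rot: [-0.0, 1.0, 0.0, 0.0]
ft_force: [0.0, -0.1, 0.3]
opening: 0.915
grip_force: 0.0
```

```bash
python3 -m crank '[[[0,0,-0.4],[0,0,0],-1],[[0,0,-0.9],[0,0,0],-1],[[0,0,-1],[0,0,0],-1],[[0,0,-1],[0,0,0],-1],[[0,-0.3,-0.9],[0,0,0],-1]]' | sed -n 2p
python3 -m crank '[[[0,-0.8,-0.4],[0,0,0],-1],[[0,-0.95,0],[0,0,0],-1],[[0.1,-0.95,0],[0,0,0],-1],[[0.2,-0.95,0],[0,0,0],-1],[[0.2,-0.95,0],[0,0,0],-1]]' | sed -n 2p
python3 -m crank '[[[0.2,-0.95,0],[0,0,0],-1],[[0.2,-0.95,0],[0,0,0],-1],[[0.1,-0.6,0],[0,0,0],-1],[[0,-0.35,0],[0,0,0],-1],[[0,0,0],[0,0,0],-1]]' | sed -n 2p
python3 -m crank '[[[0,0,0],[0,0,0],-1],[[0,0,0],[0,0,0],-1]]'
python3 - <<'E'
from h import *
print(sensors.observe()['ee_pos'])
im=viewer.camera('wrist');cv2.imwrite('pics/w8.png',im)
E
```

```text
ee_pos: [0.441, 0.3058, 0.1917]
ee_pos: [0.4202, 0.1191, 0.2057]
ee_pos: [0.4008, 0.0041, 0.2056]
time_s: 27.47
ee_pos: [0.4005, 0.0071, 0.2054]
tcp_rot: [0.0, 1.0, 0.0, -0.0]
ft_force: [-1.0, 0.5, -0.0]
opening: 0.999
grip_force: 0.0
[0.40053667 0.00706086 0.20538629]
```

View pics/w8.png

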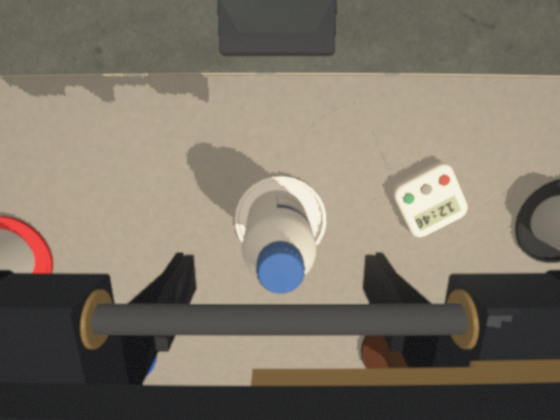

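White saucer centre (280.5,220), blue cap top (280.5,269), both in line with the fingers.

```bash
python3 - <<'E'
from h import *
print(px2w('wrist',(280.5,269),.138),px2w('wrist',(280.5,220),.007),px2w('wrist',(280.5,174),.008)+[.05,0])
E
```

```text
[0.43259419 0.00662641] [0.43904866 0.00711024] [0.43791883 0.00697675]
```

```bash
python3 -m crank '[[[-0.5,0,0],[0,0,0],-1],[[-0.42,0,0.4],[0,0,0],-1],[[0,0,0.8],[0,0,0],-1],[[0,0,0.5],[0,0,0],-1],[[0,0,0.3],[0,0,0],-1]]' | sed -n 2p
python3 -m crank '[[[0,0,0.12],[0,0,0],1],[[0,0,0],[0,0,0],1],[[0,0,0],[0,0,0],1],[[0,0,0],[0,0,0],1],[[0,0,0],[0,0,0],1]]' | sed -n 2p
python3 -m crank '[[[0,0,0],[0,0,0],1],[[0,0,0],[0,0,0],1],[[0,0,0],[0,0,0],1],[[0,0,0],[0,0,0],1],[[0,0,0],[0,0,0],1]]' | tail -2
python3 -m crank '[[[0,0,0],[0,0,0],1],[[0,0,0],[0,0,0],1]]'
```

```text
ee_pos: [0.4364, 0.0081, 0.1233]
ee_pos: [0.4381, 0.0065, 0.1215]
opening: 0.413
grip_force: 30.0
time_s: 28.93
ee_pos: [0.4377, 0.0064, 0.1208]
tcp_rot: [0.0, 1.0, -0.0, 0.0]
ft_force: [0.5, 0.1, 3.6]
opening: 0.411
grip_force: 30.0
```

```bash
python3 -m crank '[[[0,0,-0.2],[0,0,0],1],[[0,0,-0.5],[0,0,0],1],[[0,0,-0.7],[0,0,0],1],[[0,0,-0.4],[0,0,0],1],[[0,0,-0.2],[0,0,0],1]]' | tail -5
python3 -m crank '[[[-0.3,-0.35,0],[0,0,0],1],[[-0.5,-0.6,0],[0,0,0],1],[[-0.6,-0.7,0],[0,0,0],1],[[-0.6,-0.7,0],[0,0,0],1],[[-0.6,-0.7,0],[0,0,0],1]]' | sed -n 2p
python3 -m crank '[[[-0.6,-0.7,0],[0,0,0],1],[[-0.6,-0.7,0],[0,0,0],1],[[-0.4,-0.48,0],[0,0,0],1],[[-0.22,-0.25,0],[0,0,0],1],[[0,0,0],[0,0,0],1]]' | sed -n 2p
python3 -m crank '[[[0,0,0],[0,0,0],1],[[0,0,0],[0,0,0],1],[[0,0,0],[0,0,0],1]]'
```

```text
ee_pos: [0.4381, 0.0063, 0.2025]
tcp_rot: [0.0, 1.0, -0.0, 0.001]
ft_force: [0.1, -0.3, -2.8]
opening: 0.411
grip_force: 30.0
ee_pos: [0.5413, -0.1163, 0.1998]
ee_pos: [0.6156, -0.2037, 0.1991]
time_s: 30.43
ee_pos: [0.6128, -0.1992, 0.2]
tcp_rot: [-0.0, 1.0, 0.001, -0.001]
ft_force: [-0.7, -0.0, -2.3]
opening: 0.409
grip_force: 30.0
```

```bash
python3 -m crank '[[[-0.03,-0.03,0.3],[0,0,0],1],[[0,0,0.6],[0,0,0],1],[[0,0,0.5],[0,0,0],1],[[0,0,0.3],[0,0,0],1],[[0,0,0.1],[0,0,0],1]]' | sed -n 2p
python3 -m crank '[[[0,0,0.07],[0,0,0],1],[[0,0,0.07],[0,0,0],1],[[0,0,0],[0,0,0],1],[[0,0,0],[0,0,0],1]]'
```

```text
ee_pos: [0.6134, -0.2005, 0.1256]
time_s: 31.18
ee_pos: [0.616, -0.2022, 0.1238]
tcp_rot: [0.0, 1.0, -0.0, 0.001]
ft_force: [-0.2, -0.3, -2.3]
opening: 0.412
grip_force: 30.0
```

```bash
python3 -m crank '[[[0.02,0.03,0.07],[0,0,0],1],[[0,0,0],[0,0,0],1],[[0,0,0],[0,0,0],1],[[0,0,0],[0,0,0],1]]'|sed -n 2,4p
python3 -m crank '[[[0,0,0],[0,0,0],-1],[[0,0,0],[0,0,0],-1],[[0,0,0],[0,0,0],-1],[[0,0,0],[0,0,0],-1],[[0,0,0],[0,0,0],-1]]'
python3 -m crank '[[[0,0,-0.4],[0,0,0],-1],[[0,0,-0.8],[0,0,0],-1],[[0,0,-0.6],[0,0,0],-1],[[0,0,-0.3],[0,0,0],-1]]'|sed -n 2p
```

```text
ee_pos: [0.6153, -0.2011, 0.121]
tcp_rot: [0.0, 1.0, -0.0, 0.001]
ft_force: [1.0, 0.2, 0.8]
time_s: 31.93
ee_pos: [0.6145, -0.2008, 0.1201]
tcp_rot: [0.0, 1.0, 0.0, -0.0]
ft_force: [-0.0, 0.1, 0.7]
opening: 0.701
grip_force: 0.0
ee_pos: [0.6162, -0.2015, 0.2075]
```

```bash
python3 -m crank '[[[0.1,0.4,0],[0,0,0],-1],[[0.3,0.8,0],[0,0,0],-1],[[0.33,0.9,0],[0,0,0],-1],[[0.33,0.9,0],[0,0,0],-1],[[0.33,0.9,0],[0,0,0],-1]]' | sed -n 2p
python3 -m crank '[[[0.33,0.9,0],[0,0,0],-1],[[0.33,0.9,0],[0,0,0],-1],[[0.33,0.9,0],[0,0,0],-1],[[0.33,0.9,0],[0,0,0],-1],[[0.33,0.9,0],[0,0,0],-1]]' | sed -n 2p
python3 -m crank '[[[0.33,0.9,0],[0,0,0],-1],[[0.33,0.9,0],[0,0,0],-1],[[0.33,0.9,0],[0,0,0],-1],[[0.2,0.9,0],[0,0,0],-1],[[0.12,0.6,0],[0,0,0],-1]]' | sed -n 2p
python3 -m crank '[[[0,0.33,0],[0,0,0],-1],[[0,0,0],[0,0,0],-1],[[0,0,0],[0,0,0],-1],[[0,0,0],[0,0,0],-1]]'
python3 - <<'E'
from h import *
im=viewer.camera('scene')
for nm,(x0,x1,y0,y1) in dict(film=(155,210,160,210)).items():
    g=cv2.cvtColor(im,cv2.COLOR_BGR2HSV)[y0:y1,x0:x1]
    m=((g[...,2]>165)&(g[...,1]<70)).astype(np.uint8); ys,xs=np.nonzero(m); print(len(xs), xs.min()+x0,xs.max()+x0,ys.min()+y0,ys.max()+y0) if len(xs) else 0
E
```

```text
ee_pos: [0.5562, -0.0421, 0.2023]
ee_pos: [0.4897, 0.1375, 0.2025]
ee_pos: [0.4366, 0.306, 0.2025]
time_s: 33.85
ee_pos: [0.4404, 0.3151, 0.2034]
tcp_rot: [0.0, 1.0, -0.001, -0.001]
ft_force: [-0.1, -0.8, -0.0]
opening: 0.998
grip_force: 0.0
179 170 209 170 209
```

```bash
python3 -m crank '[[[0,0.03,0.5],[0,0,0],-1],[[0,0,1],[0,0,0],-1],[[0,0,1],[0,0,0],-1],[[0,0,0.9],[0,0,0],-1],[[0,0,0.6],[0,0,0],-1]]' | sed -n 2,4p
python3 -m crank '[[[0,0,0.35],[0,0,0],0.4],[[0,0,0.18],[0,0,0],1],[[0,0,0.04],[0,0,0],1],[[0,0,0],[0,0,0],1],[[0,0,0],[0,0,0],1]]' |sed -n 2,4p
python3 -m crank '[[[0,0,0],[0,0,0],1],[[0,0,0],[0,0,0],1],[[0,0,0],[0,0,0],1],[[0,0,0],[0,0,0],1]]'
```

```text
ee_pos: [0.4399, 0.3152, 0.0414]
tcp_rot: [0.002, 1.0, -0.001, -0.002]
ft_force: [-0.2, -0.3, -0.6]
ee_pos: [0.4418, 0.3176, 0.0224]
tcp_rot: [0.001, 1.0, 0.0, 0.001]
ft_force: [1.2, -0.4, 0.1]
time_s: 35.07
ee_pos: [0.4417, 0.3178, 0.0226]
tcp_rot: [-0.0, 1.0, 0.0, 0.001]
ft_force: [0.5, -1.9, 6.7]
opening: 0.615
grip_force: 30.0
```

```bash
python3 -m crank '[[[0,0,-0.4],[0,0,0],1],[[0,0,-0.9],[0,0,0],1],[[0,0,-0.9],[0,0,0],1],[[0,-0.3,-0.4],[0,0,0],1],[[0,-0.7,-0.1],[0,0,0],1]]' | tail -2
python3 -m crank '[[[0,-0.9,0],[0,0,0],1],[[0,-0.9,0],[0,0,0],1],[[0,-0.9,0],[0,0,0],1],[[0,-0.9,0],[0,0,0],1],[[0.04,-0.9,0],[0,0,0],1]]' | sed -n 2p
python3 -m crank '[[[0,-0.9,0],[0,0,0],1],[[0,-0.7,0],[0,0,0],1],[[0,-0.45,0],[0,0,0],1],[[0,-0.2,0],[0,0,0],1],[[0,0,0],[0,0,0],1]]' | sed -n 2p
python3 -m crank '[[[0,0,0],[0,0,0],1],[[0,0,0],[0,0,0],1],[[0,0,0],[0,0,0],1]]'
python3 - <<'E'
from h import *
im=viewer.camera('wrist');cv2.imwrite('pics/w9.png',im)
# white saucer ahead of tool: print edge extents of bright pixels per row
g=cv2.GaussianBlur(im,(3,3),0); h=cv2.cvtColor(g,cv2.COLOR_BGR2HSV)
for r in range(190,262,6):
    x=np.nonzero((h[r,150:410,1]<60)&(h[r,150:410,2]>150))[0]; print(r,(x.min()+150,x.max()+150,len(x)) if len(x) else None)
E
```

```text
opening: 0.618
grip_force: 30.0
ee_pos: [0.4389, 0.0964, 0.1296]
ee_pos: [0.4393, 0.0064, 0.1294]
time_s: 36.57
ee_pos: [0.4388, 0.0089, 0.1293]
tcp_rot: [-0.001, 1.0, 0.0, -0.0]
ft_force: [0.5, 0.4, -0.9]
opening: 0.617
grip_force: 30.0
190 (np.int64(150), np.int64(409), 256)
196 (np.int64(150), np.int64(409), 258)
202 (np.int64(150), np.int64(409), 258)
208 (np.int64(150), np.int64(409), 247)
214 (np.int64(150), np.int64(409), 210)
220 (np.int64(150), np.int64(409), 193)
226 (np.int64(150), np.int64(409), 182)
232 (np.int64(150), np.int64(409), 173)
238 (np.int64(150), np.int64(409), 168)
244 (np.int64(150), np.int64(409), 211)
250 (np.int64(150), np.int64(409), 231)
256 (np.int64(150), np.int64(409), 202)
```

```bash
python3 -m crank '[[[-0.03,-0.02,0.5],[0,0,0],1],[[0,0,0.9],[0,0,0],1],[[0,0,0.6],[0,0,0],1],[[0,0,0.35],[0,0,0],1],[[0,0,0.15],[0,0,0],1]]' | sed -n 2p
python3 -m crank '[[[0,0,0.08],[0,0,0],1],[[0,0,0.05],[0,0,0],1],[[0,0,0],[0,0,0],1],[[0,0,0],[0,0,0],1]]' |sed -n 2,4p
```

```text
ee_pos: [0.4391, 0.0079, 0.0274]
ee_pos: [0.4408, 0.0069, 0.0249]
tcp_rot: [-0.0, 1.0, -0.0, 0.001]
ft_force: [-0.9, -0.3, -0.9]
```

```bash
python3 -m crank '[[[0,0.02,0.06],[0,0,0],1],[[0,0,0],[0,0,0],1],[[0,0,0],[0,0,0],1]]' |sed -n 2,4p
python3 -m crank '[[[0,0,0],[0,0,0],-1],[[0,0,0],[0,0,0],-1],[[0,0,0],[0,0,0],-1],[[0,0,0],[0,0,0],-1],[[0,0,0],[0,0,0],-1]]'
python3 -m crank '[[[0,0,-0.4],[0,0,0],-1],[[0,0,-0.9],[0,0,0],-1],[[0,0,-1],[0,0,0],-1],[[0,0,-1],[0,0,0],-1],[[0,0,-0.9],[0,0,0],-1]]' | sed -n 2p
python3 -m crank '[[[0,0.9,0],[0,0,0],-1],[[0,0.9,0],[0,0,0],-1],[[0,0.9,0],[0,0,0],-1],[[0,0.9,0],[0,0,0],-1],[[0,0.5,0],[0,0,0],-1]]' | sed -n 2p
python3 -m crank '[[[0,0,0],[0,0,0],-1],[[0,0,0],[0,0,0],-1],[[0,0,0],[0,0,0],-1]]' | sed -n 1,2p
python3 - <<'E'
from h import *
# numeric check: colour blobs in side & scene -> world
for n in('scene','side'):
    im=viewer.camera(n); cv2.imwrite(f'pics/fin_{n}.png',im); h=cv2.cvtColor(im,cv2.COLOR_BGR2HSV); H,S,V=h[...,0],h[...,1],h[...,2]
    c=viewer.get_calibration(n);K=c['K'];Ei=np.linalg.inv(c['extrinsics'])
    def proj(x,y,z):
        p=Ei[:3]@[x,y,z,1]; return cv2.projectPoints(p[None],np.zeros(3),np.zeros(3),K,np.array([c['k1'],0,0,0]))[0].ravel()
    red=(S>130)&((H<8)|(H>172))&(V>90); blue=(S>110)&(H>100)&(H<125); brown=(V<90)&(V>15); white=(S<70)&(V>150)
    for nm,m,pos in(('redcap',red,(.485,-.309,.15)),('bluecap',blue,(.615,-.201,.13)),('brcap',white,(.613,.157,.075)),('film',white,(.440,.0075,.05)),('redsauc',red,(.485,-.309,.007)),('bluesauc',blue,(.615,-.201,.007))):
        u=proj(*pos); w=np.zeros(m.shape,np.uint8); r=int(26 if 'sauc' in nm else 12); cv2.circle(w,tuple(int(v) for v in u.round()),r,1,-1)
        ys,xs=np.nonzero(m&(w>0)); print(n,nm,u.round(1),len(xs),(xs.min(),xs.max(),ys.min(),ys.max()) if len(xs) else '')
E
```

```text
ee_pos: [0.4411, 0.0075, 0.0226]
tcp_rot: [0.0, 1.0, -0.0, 0.001]
ft_force: [0.9, -0.0, 5.6]
time_s: 38.03
ee_pos: [0.4401, 0.0077, 0.0216]
tcp_rot: [0.0, 1.0, 0.0, -0.0]
ft_force: [-0.6, 0.6, 0.8]
opening: 0.913
grip_force: 0.0
ee_pos: [0.4398, 0.0078, 0.1917]
ee_pos: [0.4395, 0.1745, 0.1898]
time_s: 39.12
ee_pos: [0.4398, 0.1711, 0.1895]
scene redcap [327.5 245.7] 195 (np.int64(322), np.int64(335), np.int64(238), np.int64(253))
scene bluecap [333.2 209.8] 95 (np.int64(328), np.int64(338), np.int64(205), np.int64(214))
scene brcap [251.8 171. ] 15 (np.int64(250), np.int64(254), np.int64(168), np.int64(172))
scene film [237.4 222.7] 281 (np.int64(226), np.int64(248), np.int64(215), np.int64(235))
scene redsauc [325. 286.] 327 (np.int64(305), np.int64(343), np.int64(274), np.int64(300))
scene bluesauc [330.9 243.3] 95 (np.int64(314), np.int64(346), np.int64(235), np.int64(250))
side redcap [225.1 261.9] 341 (np.int64(216), np.int64(236), np.int64(253), np.int64(274))
side bluecap [297.8 231.4] 200 (np.int64(290), np.int64(305), np.int64(225), np.int64(240))
side brcap [299.7 151.1] 48 (np.int64(296), np.int64(304), np.int64(148), np.int64(153))
side film [226.8 192.5] 240 (np.int64(215), np.int64(238), np.int64(184), np.int64(199))
side redsauc [230. 310.] 582 (np.int64(206), np.int64(254), np.int64(295), np.int64(330))
side bluesauc [296.1 272.4] 373 (np.int64(274), np.int64(318), np.int64(262), np.int64(289))
```

All caps and the film roll show within about 1–2 px of where they should stand upright; the robot is clear. Handing in.

```bash
python3 -c "
from station import workorder
print(workorder.hand_in())"
```

```text
the job is handed in; nothing more can be done
None
```

I moved all four reagents to the saucers of their own colour, emptied the black saucer again and did not touch the timer, then handed the job in at about 39 s; I checked the final positions by image code only, since my 14 picture views were used up.

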